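# Lock out the hot-air unit

## Task

Make the hot-air gun safe before it is serviced: pull the red plug on the power unit fully out of its socket to the end of its slide, then put the yellow-headed lock pin from the tool rack down through the bridge and the plug's slide under it, fully home, so that the plug cannot go back. Leave the blue plug plugged in and everything else on the bench where it is.

Things in the scene. Friction and masses are not known exactly. Their poses are not given: they have to be found in the camera images.
- unit: Fixed grey hot-air power unit on an 8 mm plate (x -135 to 105 mm, y +-125 mm). Origin at bench level, centre of the socket face; +x points into the housing (x 0 to 100, y +-120 mm, top 65 mm above the bench; a rubber block lies on it). The two lanes lie on its -x side at y = +65 and -65 mm, red and blue in either order, parallel to its x.
- lane_red: Fixed slide lane of the red plug, 57 mm wide. Origin on its centre line, on the unit's plate (8 mm above the bench), in the plane of the socket face; +z up, +x into the housing: the plug is pulled along -x. A dark steel bridge (x -125 to -88 mm, underside 18, top 30 mm above this origin) spans the near end. The lanes are 130 mm apart. A sprung ball detent sits beside the slide.
- lane_blue: Fixed slide lane of the blue plug, 57 mm wide. Origin on its centre line, on the unit's plate (8 mm above the bench), in the plane of the socket face; +z up, +x into the housing: the plug is pulled along -x. A dark steel bridge (x -125 to -88 mm, underside 18, top 30 mm above this origin) spans the near end. The lanes are 130 mm apart. A sprung ball detent sits beside the slide.
- plug_red (a joint): Travel in m of the captive red plug: 0 = plugged in, 0.030 = fully out against its stop (blades clear of the socket). A sprung ball detent resists the first 15 mm or so: about 6 to 14 N to pull past it, then 1 to 2 N of friction. It stays where it is left and cannot be lifted off.
- plug_blue (a joint): Travel in m of the captive blue plug: 0 = plugged in, 0.030 = fully out against its stop (blades clear of the socket). A sprung ball detent resists the first 15 mm or so: about 6 to 14 N to pull past it, then 1 to 2 N of friction. It stays where it is left and cannot be lifted off.
- plug_red_handle (a point): Middle of the top edge of the red plug's handle, an upright plate 10 mm thick (along the lane), 42 mm wide, top 66 mm above the bench. Plugged in, 44 mm are free between its rear face and the socket face, 34 mm between its front and the bridge. The low plug body in the rear gap is 30 mm high above the bench: fingertips behind the handle stay above that. Axes as the lane's.
- plug_blue_handle (a point): Middle of the top edge of the blue plug's handle, an upright plate 10 mm thick (along the lane), 42 mm wide, top 66 mm above the bench. Plugged in, 44 mm are free between its rear face and the socket face, 34 mm between its front and the bridge. The low plug body in the rear gap is 30 mm high above the bench: fingertips behind the handle stay above that. Axes as the lane's.
- lane_red_hole (a point): Centre of the mouth, on the red lane's bridge (top face 38 mm above the bench), of the 12 mm round hole through the 12 mm thick bridge, 110 mm before the socket face. A 14 mm hole in the plug's slide comes under it only when the plug is fully out. The handle's front face is then 26 mm from the hole's centre, towards the housing.
- lock_pin: Lock pin standing upright in the rack. Origin at the tip of its foot, +z up. Steel shank 9 mm diameter, 28 mm long with a 5 mm tapered tip; collar 24 mm diameter from 28 to 32 mm; yellow round grip 18 mm diameter from 32 to 62 mm. About 50 g. Fully home, its collar lies on the bridge and its origin is 28 mm below the hole's mouth.
- rack: Fixed wooden tool rack, 50 x 140 x 34 mm, origin under its centre, long along its y. Three 13 mm holes at y = -45, 0, 45 mm hold the lock pin, an awl and a brush, in any order, collars on the rack's top.
- awl: Awl standing in the rack, dark wooden handle 24 mm diameter, origin at its foot, top 90 mm above it. Leave alone.
- brush: Glue brush standing in the rack bristles up, 15 mm diameter, origin at its foot, top 99 mm above it. Leave alone.
- glue_jar: Amber glue jar, 32 mm diameter, 46 mm high, on the unit's plate between the lanes; origin under its centre. Leave alone.
- rub_block: Dark rubber block 32 x 65 x 22 mm lying on the housing; origin under its centre. Leave alone.
- tape: Roll of paper tape lying flat, 84 mm diameter, 22 mm high; origin under its centre. Leave alone.
- solvent_tin: Steel solvent dispenser, 97 mm diameter, 135 mm high with its plunger; origin under its centre. Leave alone.
- tack_tin: Flat round brass tack tin, 56 mm diameter, 20 mm high, beside the rack; origin under its centre. Leave alone.
- sand_stick: Cork sanding stick 28 x 90 x 12 mm beside the rack; origin under its centre. Leave alone.

How it is judged:
By the outcome, as a careful person would: the job done as asked, in the order asked, and still so for the second after the job is handed in, with the robot touching nothing.
It also fails if it takes over 54 s, if anything falls off the work surface, if the arm or the gripper's body presses on something with over 40 N, if the wrist force passes 120 N, or if a joint passes its speed limit or range.

## Robot

A 7-joint arm with a two-finger parallel gripper is mounted at the origin on the work surface. World frame = base frame: x ahead of the robot, y to its left, z up, the work surface at z = 0. Lengths are in m, angles in rad, forces in N, time in s.
With the tool pointing down it reaches from about 0.35 to 0.9 m from the base axis. Payload 8.1 kg.
Tool frame: the origin (TCP) lies on the centre line of the jaws, within the pads' length; the fingertips stand arm.tips_ahead ahead of it and the grasp point (between the pads) lies 8 mm behind it (arm.tips_ahead is the distance from the TCP to the fingertips, in m); z points along the fingers, y is the direction in which the jaws open and shut (so a half turn about z gives the same grasp; the last joint's range is limited). The gripper opens to 92 mm and grips with 3 to 60 N. Pads are 19 mm wide; open, the fingers measure 130 mm over their backs; the gripper's body (75 mm by 190 mm) begins 47 mm behind the grasp point.
Start: joints at [1.218, 0.434, 0.025, 1.573, -0.012, 1.134, -0.075], TCP at [0.154, -0.606, 0.238] pointing down, gripper open.
Joint ranges: [-2.62, 2.62], [-0.44, 2.09], [-1.27, 1.32], [0.08, 2.57], [-1.32, 4.46], [0.12, 2], [-2.74, 2.74]. Speed limits (rad/s): [2.22, 2.22, 3.01, 3.01, 3.14, 3.14, 3.14].

## Interface

Orientations are given as a rotation vector (axis times angle).
In Python, from cell import arm gives the robot as it stands. The module is installed in compiled form; this text tells all that it offers.
- The arm moves only by the tool jog_arm, never from a script. Its argument "moves" is a list of rows, each an object with "twist": the turn, a rotation vector about the tool's x, y, z in units of 10 degrees (1.0 is 10 degrees), a list of three; "xyz": the shift along the tool's x, y, z in units of 60 mm (1.0 is 60 mm), a list of three; "grip": the closure, from -1 (fully open) to 1 (shut). A call has 1 to 5 rows; each row is the pose to reach, as a shift and turn from the pose commanded when the call began, along the tool's axes at that moment; what a row does not reach only later rows make up. A row lasts 1/8 s, in which the tool goes at most 62.5 mm and 10.7 degrees, less where a joint would pass 70% of its speed; a pose out of reach is approached as far as the arm can. A call with a gripper value outside its range is refused whole. The fingers move at their own pace and stop on an object; "force" is the grip in N (left out, the last holds). Time passes only in rows, so rows that repeat a pose let the fingers close. It gives the time, the measured TCP pose, the force and the opening at its end, in the units of the state.
- arm.observe(): the state, without advancing time (a new reading comes with each control period).
- arm.get_image(name): name is "scene" or "side" or "wrist"; returns the picture (480x640x3 uint8, blue, green, red); there is no depth.
- arm.camera_params(name): a dict with "mtx" (3x3 intrinsics, pixels), "T" (4x4, takes a point from camera to world coordinates); the wrist camera has in their place "T_tool_cam" (4x4, takes a point from camera to tool coordinates, whose origin is the TCP and whose axes are the flange's). Camera axes: x right, y down, z forward; pixel columns grow to the right and rows downward; lengths in m; the calibration is good to about 2 mm. A picture is of the moment at which its call begins: read the wrist's pose just before it. camera_params takes no time and is no camera call.
- arm.sign_off(): hands the job in, once; it reports no verdict.
The state is a dict: "clock": time; "joints": joint angles; "dq": joint speeds; "joint_efforts": joint torques, N m; "position": TCP position; "ee_rot": TCP orientation; "force": force on the tool from outside, world axes, zero at the start; "ft_torque": the same for the moment, N m; "width": opening from 0.0 (shut) to 1.0 (fully open).
Only numpy, scipy, OpenCV 4.12 (cv2) and the standard library are available. Lean on these libraries where they do the work, as an engineer would, in place of code of your own. Each camera call takes 0.05 s, during which the arm holds its last target. There are 200 camera calls.

## Working session

There is one attempt and no reset: what is moved stays moved. The work goes in short steps, Python scripts to look and compute and a tool call to move; the robot and the scene stay as the last step left them, time stands still between calls to the robot, and variables do not carry over. Pictures are saved under pics/ and viewed, about 8 in all and at most 12, crops included, and the job is handed in when it is done.

Besides the shell and the picture viewer there is one more tool, called after ">>>" as a command line: name --argument value ..., lists and objects as JSON in quotes. jog_arm: Moves the arm, as the interface text tells. Its arguments: {"type":"object","properties":{"moves":{"type":"array","items":{"type":"object","properties":{"twist":{"type":"array","items":{"type":"number"}},"xyz":{"type":"array","items":{"type":"number"}},"grip":{"type":"number"}}}},"force":{"type":"number"}},"required":["moves"]}

```bash
mkdir -p pics
python3 - <<'E'
from cell import arm
import cv2, numpy as np
np.set_printoptions(precision=4,suppress=True)
print(arm.observe(), arm.tips_ahead)
for n in ("scene","side","wrist"):
    im=arm.get_image(n); cv2.imwrite(f"pics/{n}0.png",im)
    print(n,arm.camera_params(n))
E
```

```text
{'clock': 0.0, 'joints': array([ 1.2184,  0.4352,  0.025 ,  1.5741, -0.0116,  1.134 , -0.0752]), 'dq': array([-0.0005, -0.0012,  0.0001, -0.    , -0.0007, -0.0012, -0.0018]), 'joint_efforts': array([  0.0004, -66.7859,   0.9856, -31.4461,  -0.0605,   0.0429,
         0.0002]), 'position': array([ 0.1543, -0.6051,  0.2369]), 'ee_rot': array([-3.1156, -0.391 ,  0.0005]), 'force': array([-0.0027,  0.1907, -0.163 ]), 'ft_torque': array([-0.0282, -0.0418,  0.0294]), 'width': 0.9993913995336421} 0.011
scene {'mtx': array([[535.9738,   0.    , 326.2422],
       [  0.    , 535.9738, 246.5433],
       [  0.    ,   0.    ,   1.    ]]), 'T': array([[ 0.6667,  0.5568, -0.4955,  1.1385],
       [ 0.7452, -0.4893,  0.4529, -0.4514],
       [ 0.0097, -0.6712, -0.7412,  1.0036],
       [ 0.    ,  0.    ,  0.    ,  1.    ]])}
side {'mtx': array([[618.1661,   0.    , 318.4427],
       [  0.    , 618.1661, 234.8756],
       [  0.    ,   0.    ,   1.    ]]), 'T': array([[-0.9871, -0.1013,  0.1238,  0.3589],
       [-0.1591,  0.7005, -0.6957,  0.9606],
       [-0.0163, -0.7064, -0.7076,  0.9643],
       [ 0.    ,  0.    ,  0.    ,  1.    ]])}
wrist {'mtx': array([[344.8818,   0.    , 317.7207],
       [  0.    , 344.8818, 240.5425],
       [  0.    ,   0.    ,   1.    ]]), 'T_tool_cam': array([[ 0.0003, -0.9669, -0.2553,  0.0684],
       [ 1.    ,  0.0002,  0.0005,  0.0011],
       [-0.0004, -0.2553,  0.9669, -0.1463],
       [ 0.    ,  0.    ,  0.    ,  1.    ]])}
```

View pics/scene0.png

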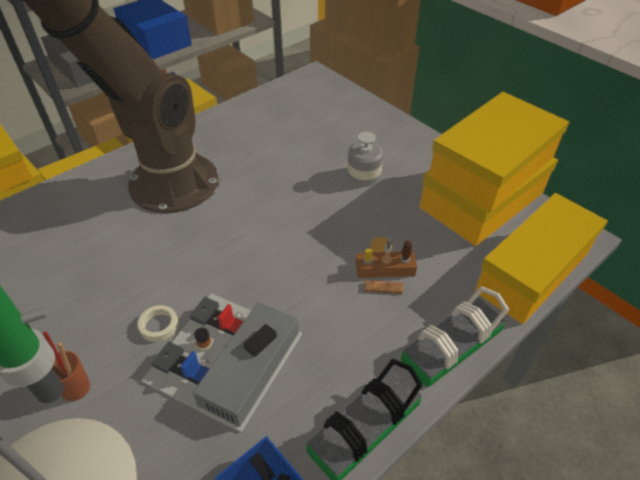

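View pics/side0.png

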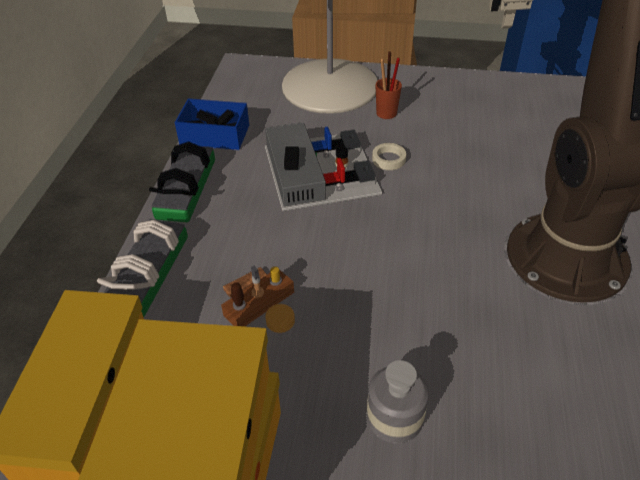

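The scene view shows the unit around (225,355), with the red plug at (228,318), the blue plug at (193,368), and the rack at (387,262). The pin is the yellow one at (368,256). In the side view, the red handle is at (341,167) and the pin at (277,274). I'll zoom in on both views next.

```bash
cat > h.py <<'E'
from cell import arm
import cv2, numpy as np
from scipy.spatial.transform import Rotation as R
np.set_printoptions(precision=4,suppress=True)
def cam(n,pose=None):
    p=arm.camera_params(n)
    if n!="wrist": return p["mtx"],p["T"]
    T=np.eye(4);T[:3,:3]=R.from_rotvec(pose[1]).as_matrix();T[:3,3]=pose[0]
    return p["mtx"],T@p["T_tool_cam"]
def back(c,uv,z):
    K,T=c; d=T[:3,:3]@np.linalg.solve(K,[*uv,1]); o=T[:3,3]
    return o+d*(z-o[2])/d[2]
def proj(c,P):
    K,T=c; q=(np.atleast_2d(P)-T[:3,3])@T[:3,:3]@K.T
    return q[:,:2]/q[:,2:]
E
python3 - <<'E'
from h import *
def crop(n,x,y,w,h,s): return cv2.resize(cv2.imread(f"pics/{n}0.png")[y:y+h,x:x+w],None,fx=s,fy=s,interpolation=cv2.INTER_CUBIC)
a=crop("scene",135,285,170,150,2.35);b=crop("side",255,110,160,110,2.5);c=crop("scene",345,225,85,75,4);d=crop("side",215,255,90,80,4)
out=np.zeros((600,800,3),np.uint8)
for im,(x,y) in ((crop("scene",140,290,160,140,2.5),(0,0)),(crop("side",260,115,125,95,3.2),(400,0)),(crop("scene",350,230,75,70,3.5),(0,350)),(crop("side",215,260,85,75,3.3),(400,350))):
    h,w=im.shape[:2]; h=min(h,600-y);w=min(w,800-x); out[y:y+h,x:x+w]=im[:h,:w]
cv2.imwrite("pics/crops.png",out)
for n,uv,z in (("scene",(228,312),.066),("side",(341,155),.066),("scene",(368,250),.066),("side",(277,268),.066)): print(n,back(cam(n),uv,z))
E
```

```text
scene [ 0.5138 -0.1598  0.066 ]
side [ 0.5057 -0.1927  0.066 ]
scene [0.5847 0.1879 0.066 ]
side [0.5816 0.1792 0.066 ]
```

View pics/crops.png

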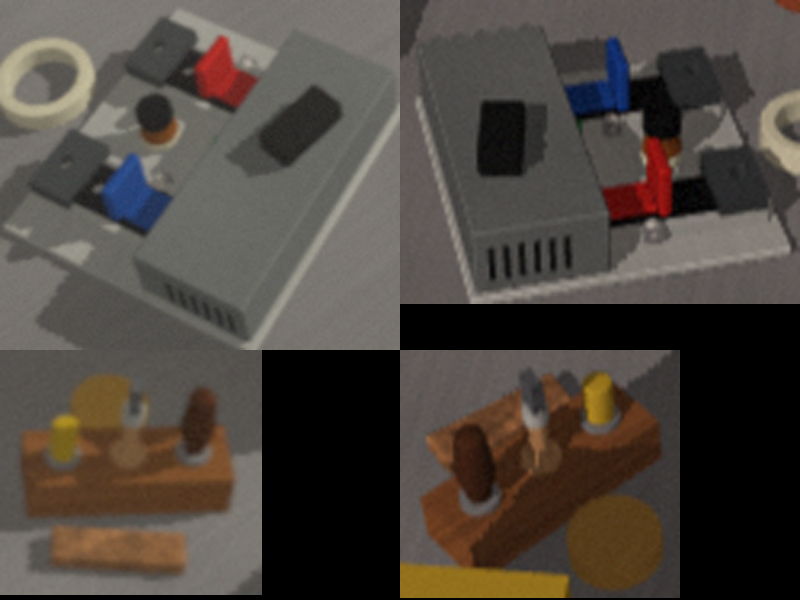

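The crops show both bridge holes, the housing corners and the pin with its collar. The red lane is on the unit's +y side. Next I'll fit the poses.

```bash
cat > fit.py <<'E'
from h import *
from scipy.optimize import least_squares
S=lambda u,v:(140+u/2.5,290+v/2.5); D=lambda u,v:(260+(u-400)/3.2,115+v/3.2)
obs=[("scene",(-135,125,8),S(178,10)),("scene",(-135,-125,8),S(3,225)),("scene",(0,120,65),S(293,30)),("scene",(0,-120,65),S(135,262)),
("scene",(100,-120,65),S(245,330)),("scene",(-110,65,38),S(163,48)),("scene",(-110,-65,38),S(68,158)),
("side",(-110,65,38),D(742,170)),("side",(-110,-65,38),D(692,70)),("side",(0,120,65),D(607,215)),("side",(0,-120,65),D(540,28)),
("side",(100,120,65),D(470,232)),("side",(100,-120,65),D(418,32)),("side",(-135,125,8),D(790,245))]
C={n:cam(n) for n in("scene","side")}
def W(p,l):
    l=np.array(l)/1000.;c,s=np.cos(p[2]),np.sin(p[2]);return np.array([p[0]+c*l[0]-s*l[1],p[1]+s*l[0]+c*l[1],l[2]])
f=lambda p:np.concatenate([proj(C[n],W(p,l))[0]-uv for n,l,uv in obs])
r=least_squares(f,[.55,-.2,-.3],loss="soft_l1")
if __name__=="__main__":
    p=r.x;print("unit",p,np.round(r.fun.reshape(-1,2) if 0 else f(p).reshape(-1,2),1).tolist())
    print("hole",W(p,(-110,65,38)),"handle",W(p,(-49,65,66)),"bluehandle",W(p,(-49,-65,66)))
    S=lambda u,v:(350+u/3.5,230+(v-350)/3.5);D=lambda u,v:(215+(u-400)/3.3,260+(v-350)/3.3)
    for n,F,t,c,a in(("scene",S,(65,424),(63,455),(195,453)),("side",D,(599,380),(600,417),(480,497))):
        print(n,"pin top",back(C[n],F(*t),.068),"collar",back(C[n],F(*c),.038),"awl",back(C[n],F(*a),.037))
E
python3 fit.py
```

```text
unit [ 0.5753 -0.2048  0.386 ] [[-0.4, -1.6], [-0.3, 0.1], [0.5, -1.7], [-1.8, -2.7], [-0.9, -7.6], [-2.5, -1.5], [-1.2, 0.9], [-2.6, 0.1], [-1.2, -0.4], [-0.3, -0.9], [-1.4, -2.2], [-1.2, 0.9], [-2.5, 2.3], [-0.7, 0.7]]
hole [ 0.4489 -0.186   0.038 ] handle [ 0.5054 -0.163   0.066 ] bluehandle [ 0.5544 -0.2835  0.066 ]
scene pin top [0.5893 0.185  0.068 ] collar [0.5908 0.1845 0.038 ] awl [0.6485 0.2541 0.037 ]
side pin top [0.5838 0.1842 0.068 ] collar [0.5845 0.1872 0.038 ] awl [0.641  0.2563 0.037 ]
```

```bash
cat >> h.py <<'E'
def go(x,y,z,jaw):
    s=arm.observe(); Rm=R.from_rotvec(s["ee_rot"]).as_matrix()
    d=(jaw-np.degrees(np.arctan2(Rm[1,1],Rm[0,1]))+90)%180-90
    yaw=np.degrees(np.arctan2(Rm[1,1],Rm[0,1]))+d; a=np.radians(yaw)
    yv=np.array([np.cos(a),np.sin(a),0]); zv=np.array([0,0,-1.]); G=np.c_[np.cross(yv,zv),yv,zv]
    print("pos",s["position"],"jaw now",yaw-d,"t",s["clock"],"w",s["width"],"F",s["force"])
    print("xyz",Rm.T@(np.array([x,y,z])-s["position"])/.06,"twist",np.degrees(R.from_matrix(Rm.T@G).as_rotvec())/10)
E
python3 - <<'E'
from h import *
for n,uv in(("side",(330,85)),("scene",(75,460)),("side",(387,110)),("scene",(72,390)),("scene",(20,360))): print(n,back(cam(n),uv,0))
print(proj(cam("side"),[.154,-.606,.238]))
go(.49,-.18,.24,22.1)
E
```

```text
side [ 0.5923 -0.6001  0.    ]
scene [ 0.5577 -0.5418  0.    ]
side [ 0.4181 -0.494   0.    ]
scene [ 0.4199 -0.4856  0.    ]
scene [ 0.282  -0.5377  0.    ]
[[499.8982  14.1581]]
pos [ 0.1544 -0.6053  0.2371] jaw now -75.69295560551834 t 0.15 w 1.0003211142065607 F [-0.273  -0.146   0.5094]
xyz [ 7.1719 -5.4855 -0.0421] twist [-0.0053  0.0053  8.2207]
```

>>> jog_arm --moves '[{"xyz": [0.5, -0.8, 0], "twist": [0, 0, 1], "grip": -1}, {"xyz": [1.0, -1.7, 0], "twist": [0, 0, 2], "grip": -1}, {"xyz": [1.5, -2.5, 0], "twist": [0, 0, 3], "grip": -1}, {"xyz": [2.2, -3.2, 0], "twist": [0, 0, 4], "grip": -1}, {"xyz": [3, -3.7, 0], "twist": [0, 0, 5], "grip": -1}]'

```text
clock: 0.78
position: [0.2678, -0.3519, 0.2379]
ee_rot: [-3.003, 0.923, -0.0]
force: [1.0, -1.2, -0.1]
width: 1.0
```

```bash
python3 -c "
from h import *
go(.49,-.18,.24,22.1)"
```

```text
pos [ 0.2678 -0.3519  0.2379] jaw now -124.18001376545226 t 0.775 w 1.0000996209304684 F [ 0.9604 -1.2215 -0.092 ]
xyz [ 1.4539 -4.451  -0.0352] twist [-0.0006 -0.0002  3.372 ]
```

>>> jog_arm --moves '[{"xyz": [0.3, -0.9, 0], "twist": [0, 0, 0.9], "grip": 0.3}, {"xyz": [0.6, -1.8, 0], "twist": [0, 0, 1.8], "grip": 0.3}, {"xyz": [0.9, -2.7, 0], "twist": [0, 0, 2.7], "grip": 0.3}, {"xyz": [1.2, -3.6, 0], "twist": [0, 0, 3.37], "grip": 0.3}, {"xyz": [1.45, -4.45, 0], "twist": [0, 0, 3.37], "grip": 0.3}]'

```text
clock: 1.4
position: [0.4902, -0.1788, 0.2377]
ee_rot: [-2.61, 1.748, -0.0]
force: [1.0, -1.4, 0.0]
width: 0.504
```

>>> jog_arm --moves '[{"xyz": [0, 0, 0], "twist": [0, 0, 0], "grip": 0.3}, {"xyz": [0, 0, 0], "twist": [0, 0, 0], "grip": 0.3}]'

```text
clock: 1.65
position: [0.4881, -0.181, 0.2374]
ee_rot: [2.611, -1.746, -0.001]
force: [-0.4, -0.3, 0.4]
width: 0.354
```

Run:
```python
from h import *
s=arm.observe(); im=arm.get_image("wrist"); np.savez("w1.npz",p=s["position"],r=s["ee_rot"]); cv2.imwrite("pics/w1.png",im)
import fit
c=cam("wrist",(s["position"],s["ee_rot"])); p=fit.r.x
for l in((-110,65,38),(-49,65,66),(-110,-65,38),(0,120,65),(0,-120,65),(-135,125,8)): print(l,proj(c,fit.W(p,l)))
go(*fit.W(p,(-49,65,57)),22.1)
```

```text
(-110, 65, 38) [[354.2146 229.905 ]]
(-49, 65, 66) [[293.0488 236.1755]]
(-110, -65, 38) [[358.8283  93.9626]]
(0, 120, 65) [[244.3702 289.4654]]
(0, -120, 65) [[230.2528  15.2587]]
(-135, 125, 8) [[371.3895 274.7656]]
pos [ 0.4877 -0.1816  0.2375] jaw now -157.62716164586783 t 1.7 w 0.35195778424729485 F [ 1.0407 -0.5265  0.2348]
xyz [-0.1727 -0.3939  3.0083] twist [0.0057 0.0005 0.0273]
```

View pics/w1.png

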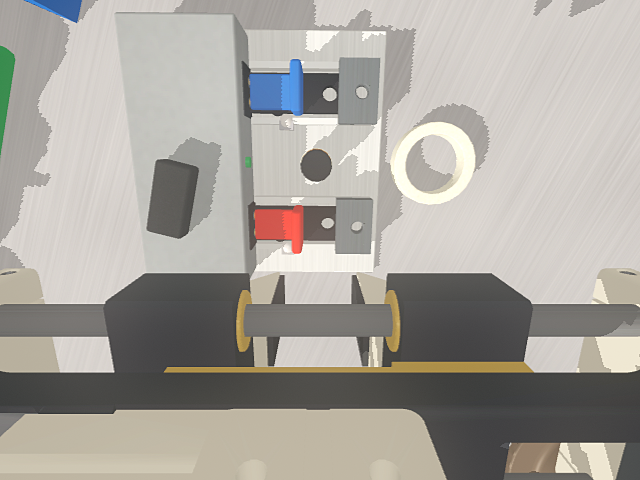

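The wrist view shows the red hole at (357,226), the blue hole at (362,92) and the red handle top centred at about (297,229). My estimate is off by only a few mm, so I'll refine it.

Run:
```python
from h import *
import fit
d=np.load("w1.npz"); c=cam("wrist",(d["p"],d["r"]))
o=[((-110,65,38),(357,226)),((-110,-65,38),(362,92)),((0,-120,65),(232,14)),((-135,125,8),(373,271)),((-135,-125,8),(386,30)),((-49,65,66),(297,229)),((-49,-65,66),(296,87))]
f=lambda p:np.concatenate([proj(c,fit.W(p,l))[0]-uv for l,uv in o])
r=fit.least_squares(f,fit.r.x); print(r.x,np.round(f(r.x).reshape(-1,2),1).tolist()); np.save("unit.npy",r.x)
print("hole",fit.W(r.x,(-110,65,38)),"scene fit",fit.W(fit.r.x,(-110,65,38)))
h=fit.W(r.x,(-49,65,59)); print(h); go(*h,np.degrees(r.x[2]))
```

```text
[ 0.5735 -0.208   0.3901] [[0.4, 1.3], [-0.2, -1.2], [1.1, -1.9], [1.5, 1.4], [-0.2, -0.6], [-0.6, 4.6], [-1.7, -1.8]]
hole [ 0.447  -0.1898  0.038 ] scene fit [ 0.4489 -0.186   0.038 ]
[ 0.5034 -0.1666  0.059 ]
pos [ 0.4877 -0.1816  0.2375] jaw now -157.62716164586783 t 1.7 w 0.35195778424729485 F [ 1.0407 -0.5265  0.2348]
xyz [-0.1311 -0.3404  2.975 ] twist [0.0057 0.0005 0.0022]
```

>>> jog_arm --moves '[{"xyz": [-0.13, -0.34, 0.8], "twist": [0, 0, 0], "grip": 0.3}, {"xyz": [-0.13, -0.34, 1.6], "twist": [0, 0, 0], "grip": 0.3}, {"xyz": [-0.13, -0.34, 2.4], "twist": [0, 0, 0], "grip": 0.3}, {"xyz": [-0.13, -0.34, 2.98], "twist": [0, 0, 0], "grip": 0.3}, {"xyz": [-0.13, -0.34, 2.98], "twist": [0, 0, 0], "grip": 0.3}]'

```text
clock: 2.33
position: [0.5018, -0.1666, 0.0572]
ee_rot: [2.608, -1.748, -0.007]
force: [-0.9, 0.5, -0.1]
width: 0.353
```

>>> jog_arm --moves '[{"xyz": [0, 0, 0], "twist": [0, 0, 0], "grip": 1}, {"xyz": [0, 0, 0], "twist": [0, 0, 0], "grip": 1}, {"xyz": [0, 0, 0], "twist": [0, 0, 0], "grip": 1}, {"xyz": [0, 0, 0], "twist": [0, 0, 0], "grip": 1}]' --force 25

```text
clock: 2.82
position: [0.5042, -0.1666, 0.0603]
ee_rot: [2.61, -1.748, 0.002]
force: [-5.2, -1.8, 7.2]
width: 0.107
```

Run:
```python
from h import *
import fit
go(.5,-.16,.06,22.35); p=np.load("unit.npy")
s=arm.observe();c,sn=np.cos(p[2]),np.sin(p[2]); d=s["position"][:2]-p[:2]; print("unit-frame",c*d[0]+sn*d[1],-sn*d[0]+c*d[1])
im=arm.get_image("wrist"); cv2.imwrite("pics/w2.png",im)
```

```text
pos [ 0.5042 -0.1666  0.0603] jaw now -157.62330359806506 t 2.825 w 0.10725467777911124 F [-5.1674 -1.8198  7.2317]
xyz [-0.1288  0.0232  0.0046] twist [ 0.0001 -0.0069  0.0027]
unit-frame -0.04826858730197109 0.06464075879043651
```

View pics/w2.png

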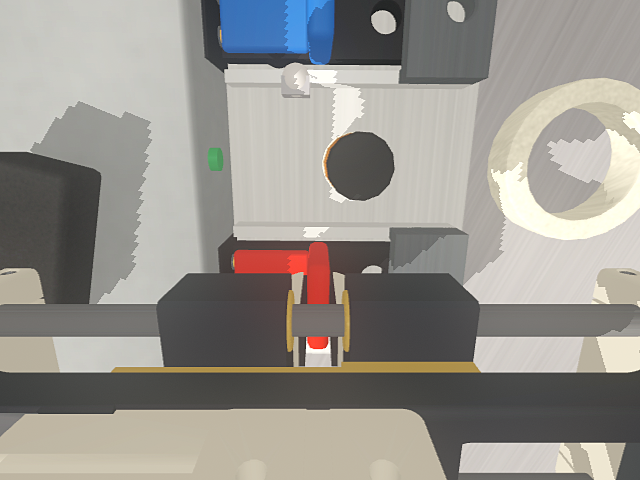

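The handle is gripped: the red plate is between the pads at (318,295) and the opening is 9.9 mm. Now I'll pull along tool +y, which is the unit's -x.

>>> jog_arm --moves '[{"xyz": [0, 0.1, 0], "twist": [0, 0, 0], "grip": 1}, {"xyz": [0, 0.2, 0], "twist": [0, 0, 0], "grip": 1}, {"xyz": [0, 0.3, 0], "twist": [0, 0, 0], "grip": 1}, {"xyz": [0, 0.4, 0], "twist": [0, 0, 0], "grip": 1}, {"xyz": [0, 0.48, 0], "twist": [0, 0, 0], "grip": 1}]' --force 40

```text
clock: 3.5
position: [0.4786, -0.1769, 0.0602]
ee_rot: [-2.61, 1.746, -0.004]
force: [1.1, 0.9, 8.7]
width: 0.108
```

>>> jog_arm --moves '[{"xyz": [0, 0.03, 0], "twist": [0, 0, 0], "grip": 1}, {"xyz": [0, 0.05, 0], "twist": [0, 0, 0], "grip": 1}, {"xyz": [0, 0.05, 0], "twist": [0, 0, 0], "grip": 1}]'

```text
clock: 3.88
position: [0.4762, -0.1779, 0.0602]
ee_rot: [-2.61, 1.746, -0.004]
force: [2.9, 1.1, 7.1]
width: 0.104
```

Run:
```python
from h import *
go(.5,-.16,.06,22.35); p=np.load("unit.npy")
s=arm.observe();c,sn=np.cos(p[2]),np.sin(p[2]); d=s["position"][:2]-p[:2]; print("unit-frame",c*d[0]+sn*d[1],-sn*d[0]+c*d[1])
```

```text
pos [ 0.4762 -0.1779  0.0602] jaw now -157.56378569869307 t 3.875 w 0.10366992268680147 F [2.9306 1.0774 7.0588]
xyz [-0.1248 -0.4804  0.0041] twist [-0.0145 -0.0086  0.0086]
unit-frame -0.07847715051311745 0.06483698937098435
```

>>> jog_arm --moves '[{"xyz": [0, 0.03, 0], "twist": [0, 0, 0], "grip": 1}, {"xyz": [0, 0.06, 0], "twist": [0, 0, 0], "grip": 1}, {"xyz": [0, 0.06, 0], "twist": [0, 0, 0], "grip": 1}]'

```text
clock: 4.25
position: [0.4762, -0.178, 0.0603]
ee_rot: [-2.609, 1.742, -0.01]
force: [12.4, 4.7, -3.7]
width: 0.107
```

Run:
```python
from h import *
go(.5,-.16,.06,22.35); p=np.load("unit.npy")
s=arm.observe();c,sn=np.cos(p[2]),np.sin(p[2]); d=s["position"][:2]-p[:2]; print("unit-frame",c*d[0]+sn*d[1],-sn*d[0]+c*d[1])
```

```text
pos [ 0.4762 -0.178   0.0603] jaw now -157.45489868422803 t 4.25 w 0.1072904806566861 F [12.3522  4.7316 -3.7439]
xyz [-0.124  -0.4818  0.0081] twist [-0.0443 -0.0159  0.0194]
unit-frame -0.07855040991490228 0.06483401455164597
```

The plug has reached its stop: 30 mm of travel, and the force rose to 13 N with no further motion. Now I'll relax, open and lift.

>>> jog_arm --moves '[{"xyz": [0, -0.06, 0], "twist": [0, 0, 0], "grip": 1}, {"xyz": [0, -0.06, 0], "twist": [0, 0, 0], "grip": 0.4}, {"xyz": [0, -0.06, 0], "twist": [0, 0, 0], "grip": 0.4}, {"xyz": [0, -0.06, 0], "twist": [0, 0, 0], "grip": 0.4}]'

```text
clock: 4.75
position: [0.4746, -0.1779, 0.0588]
ee_rot: [2.611, -1.747, -0.001]
force: [-0.4, 0.6, -0.2]
width: 0.298
```

>>> jog_arm --moves '[{"xyz": [0, 0, -0.6], "twist": [0, 0, 0], "grip": 0.4}, {"xyz": [0, 0, -1.2], "twist": [0, 0, 0], "grip": 0.4}, {"xyz": [0, 0, -2], "twist": [0, 0, 0], "grip": 0.4}, {"xyz": [0, 0, -2.8], "twist": [0, 0, 0], "grip": 0.4}, {"xyz": [0, 0, -2.8], "twist": [0, 0, 0], "grip": 0.4}]'

```text
clock: 5.38
position: [0.477, -0.1784, 0.2305]
ee_rot: [-2.609, 1.746, -0.01]
force: [0.8, -0.5, -0.8]
width: 0.302
```

Run:
```python
from h import *
go(.565,.16,.24,-40)
s=arm.observe(); im=arm.get_image("wrist"); np.savez("w3.npz",p=s["position"],r=s["ee_rot"]); cv2.imwrite("pics/w3.png",im)
# jaws: red-handle blob and hole search handled visually
cv2.imwrite("pics/w3c.png",cv2.resize(im[10:280,220:400],None,fx=2.2,fy=2.2,interpolation=cv2.INTER_CUBIC))
```

```text
pos [ 0.477  -0.1784  0.2305] jaw now -157.5722148810584 t 5.375 w 0.3023683709843887 F [ 0.831  -0.4874 -0.8378]
xyz [-4.6531 -3.5086 -0.1597] twist [-0.0402 -0.0052  6.2427]
```

View pics/w3c.png

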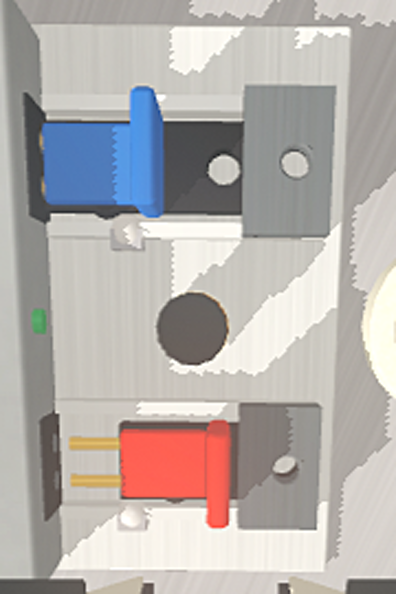

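The red plug is fully out with its blades clear, and the red bridge hole is at about crop (286,465), or pixel (350,221). The blue plug is still in. Next is the rack.

>>> jog_arm --moves '[{"xyz": [-0.8, -0.6, 0], "twist": [0, 0, 1], "grip": 0.0}, {"xyz": [-1.6, -1.2, 0], "twist": [0, 0, 2], "grip": 0.0}, {"xyz": [-2.4, -1.8, -0.1], "twist": [0, 0, 3], "grip": 0.0}, {"xyz": [-3.2, -2.4, -0.16], "twist": [0, 0, 4], "grip": 0.0}, {"xyz": [-4, -3, -0.16], "twist": [0, 0, 5], "grip": 0.0}]'

```text
clock: 6.05
position: [0.4983, -0.0627, 0.2072]
ee_rot: [2.194, -2.2, -0.095]
force: [0.7, -0.4, -2.0]
width: 0.499
```

Run:
```python
from h import *
import fit
go(.565,.16,.24,-40)
d=np.load("w3.npz"); c=cam("wrist",(d["p"],d["r"])); h=back(c,(350,221.4),.038); b=back(c,(355,84.5),.038)
d=np.load("w1.npz"); c=cam("wrist",(d["p"],d["r"])); h1=back(c,(357,226),.038)
print(h,b,np.linalg.norm(h-b),h1,fit.W(np.load("unit.npy"),(-110,65,38)))
```

```text
pos [ 0.4983 -0.0627  0.2072] jaw now 179.8906853512451 t 6.05 w 0.4994417302649431 F [ 0.7075 -0.3709 -1.9758]
xyz [-3.7259 -1.066  -0.546 ] twist [ 0.4041 -0.0247  3.9837]
[ 0.4486 -0.1912  0.038 ] [ 0.4955 -0.3089  0.038 ] 0.1267103217280132 [ 0.4485 -0.1907  0.038 ] [ 0.447  -0.1898  0.038 ]
```

>>> jog_arm --moves '[{"xyz": [0, 0, 0], "twist": [0, 0, 0], "grip": 0.0}]'

```text
clock: 6.18
position: [0.4993, -0.0589, 0.2064]
ee_rot: [2.204, -2.186, -0.094]
force: [0.4, -0.6, -0.5]
width: 0.505
```

Run:
```python
from h import *
print(arm.observe()["joints"])
go(.565,.16,.24,-40)
```

```text
[-0.6514  0.4076  0.9242  1.9022 -0.3657  1.0877 -2.7028]
pos [ 0.4993 -0.0589  0.2064] jaw now -179.50833357047838 t 6.175 w 0.504674625626108 F [ 0.3558 -0.5742 -0.4837]
xyz [-3.6498 -1.0853 -0.5698] twist [ 0.4092 -0.04    4.044 ]
```

Joint 7 reached its range limit, so I'll turn back the other way for the half-turn-equivalent grasp.

```bash
cat >> h.py <<'E'
def gofull(x,y,z,yaw):
    s=arm.observe(); Rm=R.from_rotvec(s["ee_rot"]).as_matrix(); a=np.radians(yaw)
    yv=np.array([np.cos(a),np.sin(a),0]); zv=np.array([0,0,-1.]); G=np.c_[np.cross(yv,zv),yv,zv]
    print("pos",s["position"],"yaw",np.degrees(np.arctan2(Rm[1,1],Rm[0,1])),"t",s["clock"],"w",s["width"],"F",s["force"],"j7",s["joints"][6])
    print("xyz",Rm.T@(np.array([x,y,z])-s["position"])/.06,"twist",np.degrees(R.from_matrix(Rm.T@G).as_rotvec())/10)
E
python3 -c "
from h import *
gofull(.5,0,.24,-130)"
```

```text
pos [ 0.4993 -0.0589  0.2064] yaw -179.50833357047838 t 6.175 w 0.504674625626108 F [ 0.3558 -0.5742 -0.4837] j7 -2.702839564443623
xyz [-0.9916  0.0183 -0.542 ] twist [ 0.321   0.2638 -4.9522]
```

>>> jog_arm --moves '[{"xyz": [-0.2, 0, -0.11], "twist": [0.06, 0.05, -1], "grip": 0.0}, {"xyz": [-0.4, 0, -0.22], "twist": [0.13, 0.1, -2], "grip": 0.0}, {"xyz": [-0.6, 0, -0.33], "twist": [0.2, 0.16, -3], "grip": 0.0}, {"xyz": [-0.8, 0, -0.44], "twist": [0.26, 0.21, -4], "grip": 0.0}, {"xyz": [-1, 0, -0.54], "twist": [0.32, 0.26, -4.95], "grip": 0.0}]'

```text
clock: 6.8
position: [0.5007, -0.0046, 0.2413]
ee_rot: [-2.948, 1.075, -0.003]
force: [-0.3, 0.1, 0.9]
width: 0.5
```

```bash
python3 -c "
from h import *
gofull(.54,.08,.24,-80)"
```

```text
pos [ 0.5007 -0.0046  0.2413] yaw -130.07254316127683 t 6.8 w 0.5002407434624406 F [-0.2897  0.0608  0.9449] j7 -2.138899421023856
xyz [-0.4066 -1.5002  0.028 ] twist [-0.0201 -0.0113 -5.0073]
```

>>> jog_arm --moves '[{"xyz": [-0.08, -0.3, 0], "twist": [0, 0, -1], "grip": 0.0}, {"xyz": [-0.16, -0.6, 0], "twist": [0, 0, -2], "grip": 0.0}, {"xyz": [-0.24, -0.9, 0], "twist": [0, 0, -3], "grip": 0.0}, {"xyz": [-0.32, -1.2, 0], "twist": [0, 0, -4], "grip": 0.0}, {"xyz": [-0.4, -1.5, 0], "twist": [0, 0, -5], "grip": 0.0}]'

```text
clock: 7.42
position: [0.5412, 0.0794, 0.2415]
ee_rot: [-3.127, -0.271, -0.004]
force: [0.3, 0.4, 0.8]
width: 0.499
```

```bash
python3 -c "
from h import *
gofull(.57,.165,.24,-40)"
```

```text
pos [0.5412 0.0794 0.2415] yaw -80.08045052259867 t 7.425 w 0.49862261820375003 F [0.3209 0.4292 0.7811] j7 -1.459843118171801
xyz [ 0.7177 -1.3222  0.0296] twist [-0.0073 -0.0199 -4.0081]
```

>>> jog_arm --moves '[{"xyz": [0.2, -0.4, 0], "twist": [0, 0, -1], "grip": 0.0}, {"xyz": [0.4, -0.8, 0], "twist": [0, 0, -2], "grip": 0.0}, {"xyz": [0.6, -1.1, 0], "twist": [0, 0, -3], "grip": 0.0}, {"xyz": [0.72, -1.32, 0], "twist": [0, 0, -4], "grip": 0.0}, {"xyz": [0.72, -1.32, 0], "twist": [0, 0, -4], "grip": 0.0}]'

```text
clock: 8.05
position: [0.5707, 0.1654, 0.2418]
ee_rot: [-2.85, -1.317, -0.005]
force: [0.1, -0.4, -0.2]
width: 0.501
```

Run:
```python
from h import *
s=arm.observe(); im=arm.get_image("wrist"); np.savez("w4.npz",p=s["position"],r=s["ee_rot"]); cv2.imwrite("pics/w4.png",im)
c=cam("wrist",(s["position"],s["ee_rot"])); print(proj(c,[[.587,.185,.068],[.587,.185,.038],[.645,.255,.037]]))
gofull(.587,.185,.056,-40)
```

```text
[[316.4708 197.1824]
 [316.6001 193.3431]
 [315.3205  97.3204]]
pos [0.5706 0.1644 0.2419] yaw -40.618196398000535 t 8.1 w 0.5034303135085149 F [-0.1434 -0.8743 -0.375 ] j7 -0.9497323668204436
xyz [ 0.4272 -0.0159  3.1005] twist [-0.0014 -0.0211 -0.0618]
```

View pics/w4.png

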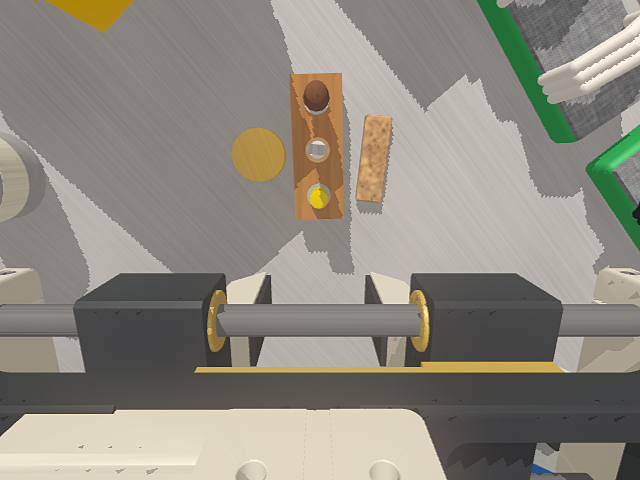

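The wrist view shows the yellow pin at (319,198), the brush at (318,150) and the awl at (316,97), so my estimate agrees within a few mm.

Run:
```python
from h import *
im=cv2.imread("pics/w4.png"); hsv=cv2.cvtColor(im,cv2.COLOR_BGR2HSV)[180:215,300:340]
m=cv2.inRange(hsv,(23,150,120),(35,255,255)); v,u=np.nonzero(m); print(len(u),u.min()+300,u.max()+300,v.min()+180,v.max()+180)
d=np.load("w4.npz"); c=cam("wrist",(d["p"],d["r"])); uv=((u.min()+u.max())/2+300,(v.min()+v.max())/2+180)
P=back(c,uv,.06); print(uv,P, back(c,(318,150),.09)); gofull(P[0],P[1],.056,-40.6)
```

```text
302 310 327 187 208
(np.float64(318.5), np.float64(197.5)) [0.5876 0.1827 0.06  ] [0.6155 0.2164 0.09  ]
pos [0.5706 0.1644 0.2419] yaw -40.618196398000535 t 8.1 w 0.5034303135085149 F [-0.1434 -0.8743 -0.375 ] j7 -0.9497323668204436
xyz [0.405  0.0158 3.1004] twist [-0.0016 -0.0211 -0.0018]
```

>>> jog_arm --moves '[{"xyz": [0.4, 0.015, 0.8], "twist": [0, 0, 0], "grip": 0.0}, {"xyz": [0.4, 0.015, 1.6], "twist": [0, 0, 0], "grip": 0.0}, {"xyz": [0.4, 0.015, 2.4], "twist": [0, 0, 0], "grip": 0.0}, {"xyz": [0.4, 0.015, 3.0], "twist": [0, 0, 0], "grip": 0.0}, {"xyz": [0.4, 0.015, 3.08], "twist": [0, 0, 0], "grip": 0.0}]'

```text
clock: 8.72
position: [0.5857, 0.182, 0.0556]
ee_rot: [-2.853, -1.312, 0.001]
force: [0.2, 0.8, -0.1]
width: 0.498
```

>>> jog_arm --moves '[{"xyz": [0, 0, 0], "twist": [0, 0, 0], "grip": 0.4}, {"xyz": [0, 0, 0], "twist": [0, 0, 0], "grip": 0.7}, {"xyz": [0, 0, 0], "twist": [0, 0, 0], "grip": 1}, {"xyz": [0, 0, 0], "twist": [0, 0, 0], "grip": 1}]' --force 15

```text
clock: 9.22
position: [0.5883, 0.1845, 0.059]
ee_rot: [-2.85, -1.317, -0.01]
force: [-1.1, 0.3, 6.6]
width: 0.191
```

Run:
```python
from h import *
go(.587,.185,.056,-40.6)
im=arm.get_image("wrist"); cv2.imwrite("pics/w5.png",im)
```

```text
pos [0.5883 0.1845 0.059 ] jaw now -40.38309476582254 t 9.225 w 0.19050453717823668 F [-1.1327  0.2833  6.6061]
xyz [-0.0079 -0.022   0.0507] twist [ 0.005  -0.0361  0.0217]
```

View pics/w5.png

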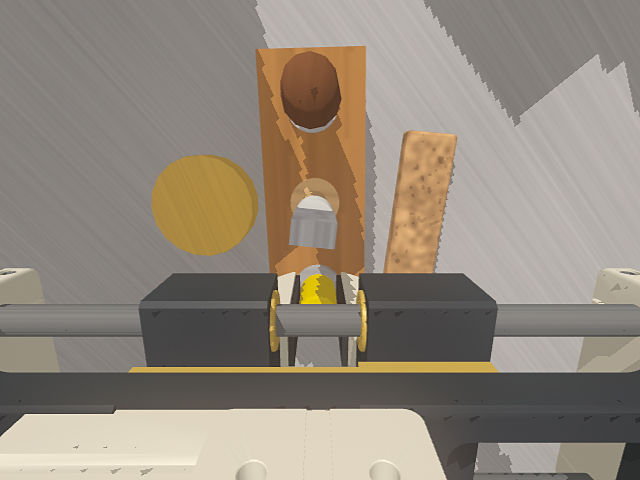

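The pin is gripped: the opening is 17.5 mm and the yellow grip sits between the pads at (318,290). Now I'll lift it.

>>> jog_arm --moves '[{"xyz": [0, 0, 0], "twist": [0, 0, 0], "grip": 1}, {"xyz": [0, 0, -0.4], "twist": [0, 0, 0], "grip": 1}, {"xyz": [0, 0, -1.0], "twist": [0, 0, 0], "grip": 1}, {"xyz": [0, 0, -1.8], "twist": [0, 0, 0], "grip": 1}, {"xyz": [0, 0, -2.6], "twist": [0, 0, 0], "grip": 1}]' --force 30

```text
clock: 9.9
position: [0.5868, 0.1836, 0.2154]
ee_rot: [-2.85, -1.317, -0.006]
force: [0.1, 1.5, -0.8]
width: 0.186
```

Run:
```python
from h import *
gofull(.4486,-.1912,.2,-67.65)
```

```text
pos [0.5868 0.1836 0.2154] yaw -40.379198687638834 t 9.9 w 0.18633912158264826 F [ 0.1092  1.5401 -0.798 ] j7 -0.9506210287765454
xyz [-6.2524  2.2927  0.2296] twist [-0.0063 -0.0243  2.7271]
```

>>> jog_arm --moves '[{"xyz": [-0.5, 0.2, 0], "twist": [0, 0, 0.3], "grip": 1}, {"xyz": [-1.2, 0.4, 0], "twist": [0, 0, 0.6], "grip": 1}, {"xyz": [-1.9, 0.7, 0], "twist": [0, 0, 0.9], "grip": 1}, {"xyz": [-2.6, 0.95, 0], "twist": [0, 0, 1.2], "grip": 1}, {"xyz": [-3.3, 1.2, 0], "twist": [0, 0, 1.5], "grip": 1}]'

```text
clock: 10.52
position: [0.513, -0.015, 0.2132]
ee_rot: [-2.998, -0.932, -0.007]
force: [0.9, -1.3, -1.2]
width: 0.184
```

Run:
```python
from h import *
gofull(.4486,-.1912,.2,-67.65)
```

```text
pos [ 0.513  -0.015   0.2132] yaw -55.47491832784884 t 10.525 w 0.18395218454598294 F [ 0.9039 -1.3198 -1.1999] j7 -0.8841130697697784
xyz [-2.5491  1.8111  0.2059] twist [-0.0094 -0.0271  1.2175]
```

>>> jog_arm --moves '[{"xyz": [-0.6, 0.45, 0], "twist": [0, 0, 0.3], "grip": 1}, {"xyz": [-1.2, 0.85, 0], "twist": [0, 0, 0.6], "grip": 1}, {"xyz": [-1.8, 1.3, 0.1], "twist": [0, 0, 0.9], "grip": 1}, {"xyz": [-2.3, 1.6, 0.2], "twist": [0, 0, 1.22], "grip": 1}, {"xyz": [-2.55, 1.81, 0.4], "twist": [0, 0, 1.22], "grip": 1}]'

```text
clock: 11.15
position: [0.4487, -0.1918, 0.1886]
ee_rot: [-3.08, -0.605, -0.007]
force: [0.0, 1.0, -1.2]
width: 0.185
```

>>> jog_arm --moves '[{"xyz": [0, 0, 0.5], "twist": [0, 0, 0], "grip": 1}, {"xyz": [0, 0, 0.6], "twist": [0, 0, 0], "grip": 1}, {"xyz": [0, 0, 0.6], "twist": [0, 0, 0], "grip": 1}]'

```text
clock: 11.52
position: [0.4497, -0.1896, 0.1524]
ee_rot: [-3.078, -0.611, -0.005]
force: [0.2, -0.2, -0.1]
width: 0.186
```

Run:
```python
from h import *
s=arm.observe(); im=arm.get_image("wrist"); np.savez("w6.npz",p=s["position"],r=s["ee_rot"]); cv2.imwrite("pics/w6.png",im)
gofull(.4486,-.1912,.2,-67.65)
c=cam("wrist",(s["position"],s["ee_rot"])); t=s["position"]; print(proj(c,[[.4486,-.1912,.038],t-[0,0,.053],t-[0,0,.020]]))
cv2.imwrite("pics/w6c.png",cv2.resize(im[150:350,220:420],None,fx=3,fy=3,interpolation=cv2.INTER_CUBIC))
```

```text
pos [ 0.4501 -0.1897  0.1528] yaw -67.54837474885782 t 11.575 w 0.1857842846669529 F [-0.0984  0.1658 -0.4319] j7 -0.6371107306572195
xyz [-0.0293  0.0118 -0.7865] twist [-0.0104 -0.026   0.0101]
[[317.8515 242.281 ]
 [315.9412 265.5446]
 [315.4839 286.1032]]
```

View pics/w6c.png

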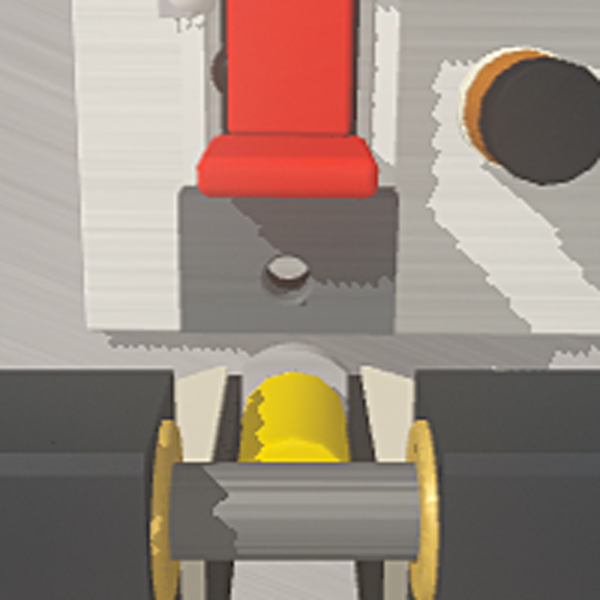

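The hole is at crop (288,277), or pixel (316,242). The collar's front edge is at crop (295,343), or pixel (318,264). I'll compute the pin and hole positions in the tool frame from this one image, so camera bias cancels.

```bash
python3 - <<'E'
from h import *
from scipy.optimize import least_squares
d=np.load("w6.npz"); pose=(d["p"],d["r"]); K,T=cam("wrist",pose); P=arm.camera_params("wrist"); Rm=R.from_rotvec(pose[1]).as_matrix()
h=Rm.T@(back((K,T),(316,242.3),.038)-pose[0]); print("hole tool",h*1000)
c=(K,P["T_tool_cam"]); th=np.linspace(0,2*np.pi,200); ci=np.c_[np.cos(th),np.sin(th)]
for zt in(.018,.021,.024):
  def f(q):
    e=[proj(c,np.c_[q+.012*ci,np.full(200,z)]) for z in(zt,zt+.004)]; e=np.vstack(e); return [e[:,1].min()-264.3,(e[:,0].min()+e[:,0].max())/2-318.3]
  r=least_squares(f,[0,0],diff_step=1e-3,x_scale=.01); q=r.x
  e=proj(c,np.c_[q+.012*ci,np.full(200,zt)]); print(zt,"pin tool",q*1000,r.cost,"collar u",e[:,0].min(),e[:,0].max(),"move xy(units)",(h[:2]-q)/.06)
E
python3 - <<'E'
import sys;sys.path.insert(0,'.')
from h import *
s=arm.observe();print(s["position"])
E
```

```text
hole tool [ -2.0675  -0.1192 114.3763]
0.018 pin tool [-0.8819  1.5004] 0.0 collar u 294.8484654807397 341.7515345192603 move xy(units) [-0.0198 -0.027 ]
0.021 pin tool [-1.8993  1.5068] 8.077935669463161e-27 collar u 295.2611661936764 341.3388338063236 move xy(units) [-0.0028 -0.0271]
0.024 pin tool [-2.9167  1.5131] 5.8484254246913285e-25 collar u 295.6595926693085 340.9404073306916 move xy(units) [ 0.0142 -0.0272]
[ 0.4501 -0.1897  0.1528]
```

>>> jog_arm --moves '[{"xyz": [0, -0.015, 0.2], "twist": [0, 0, 0], "grip": 1}, {"xyz": [0, -0.015, 0.4], "twist": [0, 0, 0], "grip": 1}, {"xyz": [0, -0.015, 0.6], "twist": [0, 0, 0], "grip": 1}, {"xyz": [0, -0.015, 0.6], "twist": [0, 0, 0], "grip": 1}, {"xyz": [0, -0.015, 0.6], "twist": [0, 0, 0], "grip": 1}]'

```text
clock: 12.2
position: [0.4495, -0.1891, 0.1162]
ee_rot: [-3.079, -0.61, -0.005]
force: [0.0, 0.6, -0.8]
width: 0.188
```

Run:
```python
from h import *
s=arm.observe(); im=arm.get_image("wrist"); np.savez("w7.npz",p=s["position"],r=s["ee_rot"]); cv2.imwrite("pics/w7.png",im)
print(s["position"],s["ee_rot"])
cv2.imwrite("pics/w7c.png",cv2.resize(im[195:315,250:390],None,fx=5,fy=5,interpolation=cv2.INTER_CUBIC))
```

```text
[ 0.4495 -0.1891  0.1162] [-3.079  -0.6099 -0.0054]
```

View pics/w7c.png

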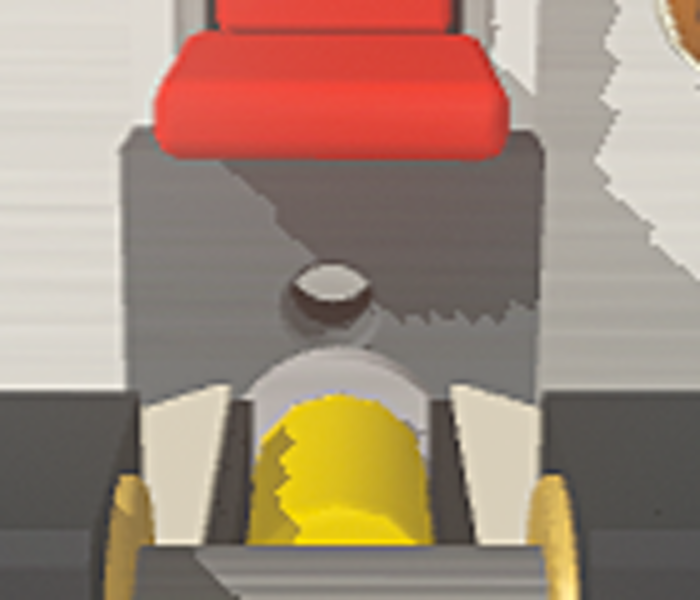

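The hole (332) sits about 1.5 px left of the pin axis (340) in the crop, which is about -1 mm in tool y. The two axes otherwise line up. I'll correct this and start the insertion.

>>> jog_arm --moves '[{"xyz": [-0.003, -0.016, 0.15], "twist": [0, 0, 0], "grip": 1}, {"xyz": [-0.003, -0.016, 0.3], "twist": [0, 0, 0], "grip": 1}, {"xyz": [-0.003, -0.016, 0.4], "twist": [0, 0, 0], "grip": 1}, {"xyz": [-0.003, -0.016, 0.5], "twist": [0, 0, 0], "grip": 1}, {"xyz": [-0.003, -0.016, 0.5], "twist": [0, 0, 0], "grip": 1}]'

```text
clock: 12.88
position: [0.4487, -0.1879, 0.0857]
ee_rot: [-3.079, -0.61, -0.004]
force: [0.1, 0.1, -0.2]
width: 0.186
```

>>> jog_arm --moves '[{"xyz": [0, 0, 0.07], "twist": [0, 0, 0], "grip": 1}, {"xyz": [0, 0, 0.14], "twist": [0, 0, 0], "grip": 1}, {"xyz": [0, 0, 0.2], "twist": [0, 0, 0], "grip": 1}, {"xyz": [0, 0, 0.2], "twist": [0, 0, 0], "grip": 1}]'

```text
clock: 13.38
position: [0.4488, -0.1879, 0.0739]
ee_rot: [-3.079, -0.61, -0.005]
force: [-0.4, -0.6, -0.3]
width: 0.187
```

>>> jog_arm --moves '[{"xyz": [0, 0, 0.05], "twist": [0, 0, 0], "grip": 1}, {"xyz": [0, 0, 0.1], "twist": [0, 0, 0], "grip": 1}, {"xyz": [0, 0, 0.15], "twist": [0, 0, 0], "grip": 1}, {"xyz": [0, 0, 0.15], "twist": [0, 0, 0], "grip": 1}]'

```text
clock: 13.88
position: [0.4489, -0.1878, 0.0649]
ee_rot: [-3.079, -0.61, -0.005]
force: [0.7, 0.1, 0.5]
width: 0.184
```

>>> jog_arm --moves '[{"xyz": [0, 0, 0.03], "twist": [0, 0, 0], "grip": 1}, {"xyz": [0, 0, 0.06], "twist": [0, 0, 0], "grip": 1}, {"xyz": [0, 0, 0.09], "twist": [0, 0, 0], "grip": 1}, {"xyz": [0, 0, 0.09], "twist": [0, 0, 0], "grip": 1}]'

```text
clock: 14.38
position: [0.4498, -0.1878, 0.0617]
ee_rot: [-3.078, -0.61, -0.01]
force: [-7.8, 4.8, 33.5]
width: 0.183
```

The collar has seated: 33 N at z = 0.062, and the expected height was 0.063. I'll relax, release and lift.

>>> jog_arm --moves '[{"xyz": [0, 0, -0.05], "twist": [0, 0, 0], "grip": 1}, {"xyz": [0, 0, -0.05], "twist": [0, 0, 0], "grip": 0.3}, {"xyz": [0, 0, -0.05], "twist": [0, 0, 0], "grip": 0.3}, {"xyz": [0, 0, -0.05], "twist": [0, 0, 0], "grip": 0.3}, {"xyz": [0, 0, -0.05], "twist": [0, 0, 0], "grip": 0.3}]'

```text
clock: 15.0
position: [0.449, -0.1879, 0.0626]
ee_rot: [-3.079, -0.61, -0.005]
force: [-0.2, -0.4, -0.9]
width: 0.349
```

>>> jog_arm --moves '[{"xyz": [0, 0, -0.3], "twist": [0, 0, 0], "grip": 0.3}, {"xyz": [0, 0, -0.8], "twist": [0, 0, 0], "grip": 0.3}, {"xyz": [0, 0, -1.5], "twist": [0, 0, 0], "grip": 0.3}, {"xyz": [0, 0, -2.2], "twist": [0, 0, 0], "grip": 0.3}, {"xyz": [0, 0, -2.2], "twist": [0, 0, 0], "grip": 0.3}]'

```text
clock: 15.62
position: [0.4504, -0.1891, 0.1974]
ee_rot: [-3.081, -0.611, -0.014]
force: [-0.4, 0.5, -0.4]
width: 0.349
```

Run:
```python
from h import *
s=arm.observe(); print(s["position"],s["force"],s["width"])
im=arm.get_image("wrist"); a=cv2.resize(im[130:300,240:400],None,fx=2.5,fy=2.5,interpolation=cv2.INTER_CUBIC)
b=cv2.resize(arm.get_image("side")[115:210,260:385],None,fx=3.2,fy=3.2,interpolation=cv2.INTER_CUBIC)
o=np.zeros((425,800,3),np.uint8); o[:a.shape[0],:400]=a; o[:b.shape[0],400:]=b; cv2.imwrite("pics/end.png",o)
```

```text
[ 0.4504 -0.1891  0.1974] [-0.4055  0.5405 -0.3702] 0.34927727828564165
```

View pics/end.png

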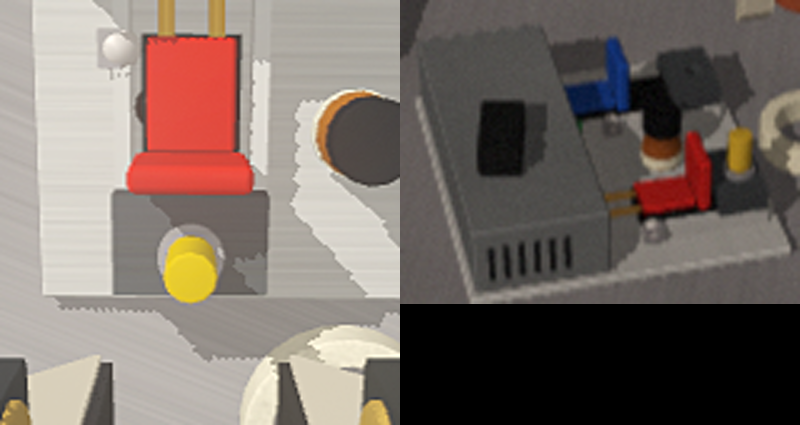

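The pin stands upright with its collar on the red bridge (left crop at (190,260), side crop at (738,160)). The red blades are clear of the socket, the blue plug is in, and the jar and rubber block are where they were. I'm handing in.

```bash
python3 -c "
from cell import arm
print(arm.sign_off(), arm.observe()['clock'])"
```

```text
the job is handed in; nothing more can be done
the job is handed in; nothing more can be done
```

The red plug is pulled fully out and locked with the yellow pin, and I handed the job in about 16 s into the 54 s allowed.

- **Plug:** It travelled 30 mm, and the force then rose to 13 N with no further motion, so it was against its stop.
- **Pin:** It went through the bridge and the plug's slide with almost no force. The collar seated at 33 N, with the tool 62 mm above the bench where I expected 63 mm.
- **Final pictures:** The pin is upright with its collar on the bridge, the red blades are clear of the socket, and the blue plug is in. The jar and rubber block look unmoved. I did not photograph the rack again after taking the pin out, so the awl and brush are unchecked since then.
- **What went off plan:** On the way to the rack the last joint ran up to its range limit and the tool tilted about 4°. I turned it back the other way, with no contact.
- **What disagreed:** Estimates of the hole position differed by 1 to 3 mm between views. I settled it by comparing pin and hole in one close wrist picture.

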